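Show which jar to close, and with which lid

TASK

One of the filled stoneware jars on the cabin table has been left open, and three loose lids lie about. Show your helper what to close and with what: hold the fingertips a few centimetres above the middle of the open jar's mouth for two seconds, then likewise above the middle of the one loose lid that fits this jar, and then draw the hand back at least 20 cm from both, so that the helper can get at them. Only point: touch and shift nothing, and do not come that low over any other jar or loose lid on the way.

Things in the scene. Friction and masses are not known exactly. Their poses are not given: they have to be found in the camera images.
- open_jar_mouth (a point): centre of the mouth, at rim height, of the open jar: a white stoneware jar 90 mm in diameter and 85 mm tall, mouth upward, no lid, hazelnuts inside. The clear opening of the mouth is 76 mm. The rim is 85 mm above the table. Axis z points up. (Not listed: three washed, empty jars upside down, up to 111 mm high, on a wooden tray at the table's far edge, 0.86 m ahead of the base: no part of the job.)
- jar_small_top (a point): top of the knob of the small closed jar: a white stoneware jar 68 mm in diameter with its wooden lid on; 98 mm tall in all, this point 98 mm above the table. Loose.
- jar_large_top (a point): top of the knob of the large closed jar: a white stoneware jar 116 mm in diameter with its wooden lid on; 128 mm tall in all, this point 128 mm above the table. Loose.
- lid_small_top (a point): top of the knob of the small one of the three loose wooden lids that lie on the table, knob up: disc 64 mm in diameter and 12 mm thick, below it a cork plug 52 mm in diameter and 10 mm deep (it goes into a jar's mouth), above it a knob 26 mm wide; 38 mm tall in all, this point 38 mm above the table, on the lid's axis. Light and loose.
- lid_medium_top (a point): top of the knob of the medium one of the three loose wooden lids that lie on the table, knob up: disc 86 mm in diameter and 12 mm thick, below it a cork plug 74 mm in diameter and 10 mm deep (it goes into a jar's mouth), above it a knob 26 mm wide; 38 mm tall in all, this point 38 mm above the table, on the lid's axis. Light and loose.
- lid_large_top (a point): top of the knob of the large one of the three loose wooden lids that lie on the table, knob up: disc 112 mm in diameter and 12 mm thick, below it a cork plug 100 mm in diameter and 10 mm deep (it goes into a jar's mouth), above it a knob 26 mm wide; 38 mm tall in all, this point 38 mm above the table, on the lid's axis. Light and loose.
- salt_shaker: glass salt shaker with steel cap, 42 mm in diameter, 79 mm tall, loose; origin at the centre of its underside
- spoon: steel spoon lying on the table, 150 mm long, along its x axis, less than 30 mm high, loose; origin at the underside near its middle
- pocket_knife: open pocket knife lying on the table, 13 mm high, about 175 mm long along its x axis (from -50 to +125 mm), loose; origin under the middle of its wooden handle
- mug: white stoneware mug, 82 mm in diameter, 92 mm tall, handle towards its +y, loose; origin at the centre of its underside
- tumbler: drinking glass, 74 mm in diameter, 135 mm tall, loose; origin at the centre of its underside. Not listed: near the table's edge, about 0.7 m ahead of the base and 0.43 m to either side, stand two heavy vacuum jugs 130 mm in diameter with a handle, the tallest things about: steel, 231 mm, to the left; cream, 241 mm, to the right
There are look-alikes about, which are no part of the job. Leave any red or turquoise look-alike of the part that bears lid_small_top alone.

How it is judged:
By the outcome, as a careful person would: the job done as asked, in the order asked, and still so for the second after the job is handed in, with the robot touching nothing.
It also fails if it takes over 53 s, if anything falls off the work surface, if the arm or the gripper's body presses on something with over 40 N, if the wrist force passes 120 N, or if a joint passes its speed limit or range.

ROBOT

A 6-joint arm with a two-finger parallel gripper is mounted at the origin on the work surface. World frame = base frame: x ahead of the robot, y to its left, z up, the work surface at z = 0. Lengths are in m, angles in rad, forces in N, time in s.
With the tool pointing down it reaches from about 0.375 to 0.925 m from the base axis. Payload 5.7 kg.
Tool frame: the origin (TCP) lies where the fingers leave the gripper's body, on its centre line; the fingertips stand 80 mm ahead of it and the grasp point (between the pads) lies 61 mm ahead of it (env.grip_depth is the distance from the TCP to the grasp point, in m); z points along the fingers, y is the line along which they close (so a half turn about z gives the same grasp; the last joint's range is limited). The gripper opens to 88 mm and grips with 3 to 60 N. Pads are 20 mm wide; open, the fingers measure 115 mm over their backs; the gripper's body (75 mm by 178 mm) begins 61 mm behind the grasp point.
Start: joints at [-1.352, 0.359, 1.51, -0, 1.272, -0.115], TCP at [0.197, -0.567, 0.303] pointing down, gripper open.
Joint ranges: [-2.97, 2.97], [-1.01, 2.36], [0.21, 2.38], [-0.96, 4.11], [0.2, 2.71], [-2.98, 2.98]. Speed limits (rad/s): [2.39, 2.39, 3.14, 3.14, 3.14, 3.14].

INTERFACE

Orientations are given as a unit quaternion [w, x, y, z].
In Python, from station import env, eyes gives the robot as it stands. The module is installed in compiled form; this text tells all that it offers.
- The arm moves only by the tool step_arm, never from a script. Its arguments are lists of equal length, an entry for each row: "claw": the opening, from 0 (shut) to 1 (fully open); "delta_pos": the shift along the tool's x, y, z normalised to -1 to 1, where 1 is 0.3 m, a list of three; "turn": the turn about the tool's z normalised to -1 to 1, where 1 is 0.5 rad. A call has 1 to 12 rows; each row shifts and turns the commanded pose from where the row before left it, along the tool's axes as they then stand; what a row does not reach is not made up. A row lasts 1/10 s, in which the tool goes at most 50 mm and 8.59 degrees, less where a joint would pass 70% of its speed; a pose out of reach is approached as far as the arm can. A call with a number of a shift or a turn outside -1 to 1 is refused whole. A call with a gripper value outside its range is refused whole. The fingers move at their own pace and stop on an object; "grip_force" is the grip in N (left out, the last holds). Time passes only in rows, so rows that do not move let the fingers close. It gives the time, the measured TCP pose, the force, the opening and the grip force at its end, in the units of the state.
- env.read_state(): the state, without advancing time (a new reading comes with each control period).
- eyes.get_image(name): name is "side" or "top" or "wrist"; returns a dict with "img" (480x640x3 uint8, red, green, blue), "fx", "fy", "cx", "cy" (pixels), "D" ([k1, k2, p1, p2, k3] as OpenCV has them; the pictures are not rectified), "xyz" and "rotation" of the camera in the world. Camera axes: x right, y down, z forward; pixel columns grow to the right and rows downward; lengths in m; the calibration is good to about 2 mm. A picture is of the moment at which its call begins. There is no depth.
- env.sign_off(): hands the job in; it is judged then, once.
The state is a dict: "time_s": time; "joint_pos": joint angles; "dq": joint speeds; "tau": joint torques, N m; "position": TCP position; "ee_rot": TCP orientation; "force": force on the tool from outside, world axes, zero at the start; "ft_torque": the same for the moment, N m; "finger_gap": finger opening in m; "finger_force": force on a finger pad.
Only numpy, scipy, OpenCV 4.12 (cv2) and the standard library are available. Lean on these libraries where they do the work, as an engineer would, in place of code of your own. Each camera call takes 0.05 s, during which the arm holds its last target. There are 200 camera calls.

## Working session

There is one attempt and no reset: what is moved stays moved. The work goes in short steps, Python scripts to look and compute and a tool call to move; the robot and the scene stay as the last step left them, time stands still between calls to the robot, and variables do not carry over. Pictures are saved under pics/ and viewed, at most 10 in all, crops included, and the job is handed in when it is done.

Besides the shell and the picture viewer there is one more tool, called after "Emit:" as name(argument=value, ...) on one line, values as JSON. step_arm: Moves the arm, as the interface text tells. Scaled input: -1 to 1 covers 0.3 m each way for a shift and 0.5 rad each way for a turn. Its arguments: {"type":"object","properties":{"claw":{"type":"array"},"delta_pos":{"type":"array"},"turn":{"type":"array"},"grip_force":{"type":"number"}},"required":["claw","delta_pos","turn"]}

```bash
mkdir -p pics
cat > h.py <<'E'
import numpy as np, cv2
from station import env, eyes
def K(c): return np.array([[c["fx"],0,c["cx"]],[0,c["fy"],c["cy"]],[0,0,1]])
def R(c):
    r=np.array(c["rotation"],float)
    if r.size==4:
        from scipy.spatial.transform import Rotation as Q
        return Q.from_quat([r[1],r[2],r[3],r[0]]).as_matrix()
    return r.reshape(3,3)
def ray(c,uv,z):
    p=cv2.undistortPoints(np.array([[uv]],float),K(c),np.array(c["D"],float))[0,0]
    d=R(c)@np.array([p[0],p[1],1]); o=np.array(c["xyz"]); return o+d*(z-o[2])/d[2]
def proj(c,P):
    r=R(c).T; return cv2.projectPoints(np.array(P,float).reshape(-1,1,3),cv2.Rodrigues(r)[0],-r@np.array(c["xyz"]),K(c),np.array(c["D"],float))[0][:,0]
E
python3 - <<'E'
from h import *
import pickle
for n in ["top","side"]:
    c=eyes.get_image(n); cv2.imwrite(f"pics/{n}.png",c["img"][:,:,::-1]); pickle.dump(c,open(f"{n}.pkl","wb"))
    print(n,c["fx"],c["xyz"],c["rotation"],c["D"])
s=env.read_state();print(s["time_s"],s["position"],s["ee_rot"])
E
```

```text
top 467.5785792486368 [0.2503794  0.01974104 1.15315007] [ 0.08003081 -0.66748089  0.73516208 -0.08718403] [-0.03420711  0.          0.          0.          0.        ]
side 599.9456231067527 [-0.27227694  0.89673463  1.11395345] [ 0.14471078 -0.33108442  0.84445358 -0.39539859] [-0.0217762  0.         0.         0.         0.       ]
0.1 [ 0.19646843 -0.56643132  0.30193491] [-7.85192166e-04  9.86100522e-01  1.66147950e-01 -5.68471272e-05]
```

View pics/top.png

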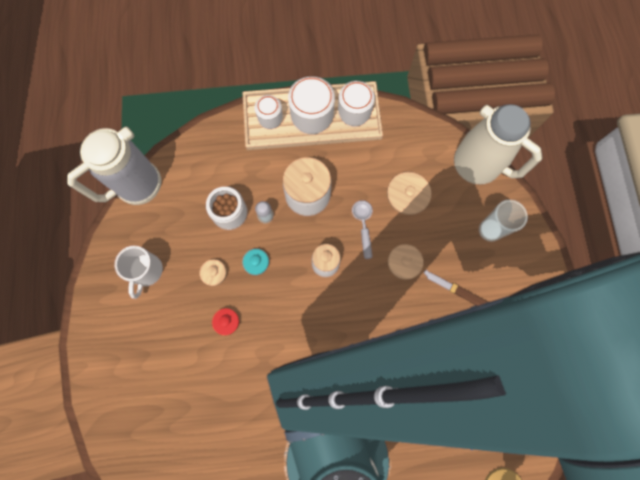

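View pics/side.png

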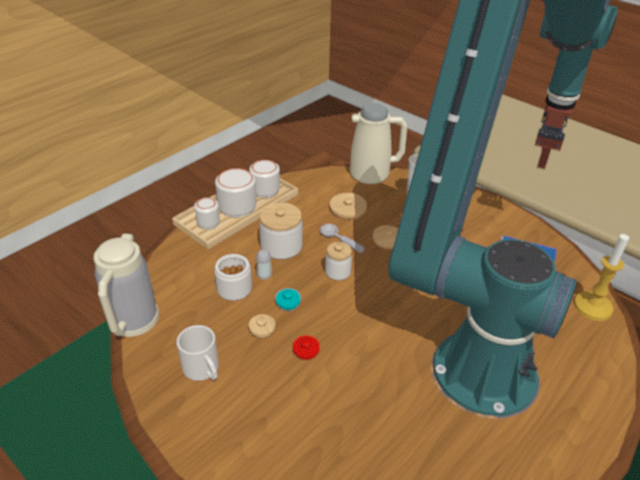

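The open jar with hazelnuts is at top (226,207). The plain lids are at (213,272), (409,192) and (405,262), the last one in shadow. The coloured look-alikes are at (256,262) and (226,321). Next I measure positions and disc sizes.

Run:
```python
from h import *
import pickle
t=pickle.load(open("top.pkl","rb")); s=pickle.load(open("side.pkl","rb"))
for n,uv,z in [("jar",(226,203),.085),("lidS knob",(212,270),.038),("lidA knob",(410,190),.038),("lidB knob",(405,260),.038),("small jar",(326,257),.098),("large jar",(307,178),.128),("turq",(256,260),.038),("red",(226,319),.038),("salt",(264,208),.079),("mug",(134,264),.092),("tumbler",(511,216),.135)]:
    print(n,ray(t,uv,z).round(3))
for n,uv,z in [("jar",(234,270),.085),("lidS",(262,322),.038),("lidA",(348,201),.038),("lidB",(388,233),.038)]: print("side",n,ray(s,uv,z).round(3))
def crop(c,x0,y0,w,h,k): return cv2.resize(c["img"][y0:y0+h,x0:x0+w],(w*k,h*k),interpolation=cv2.INTER_CUBIC)[:,:,::-1]
a=crop(t,370,160,100,130,4); b=crop(s,310,180,100,130,4)
a=cv2.convertScaleAbs(a,alpha=1.5)
b=cv2.convertScaleAbs(b,alpha=1.3)
cv2.imwrite("pics/c.png",np.hstack([a,b]))
```

```text
jar [0.615 0.205 0.085]
lidS knob [0.464 0.255 0.038]
lidA knob [ 0.62  -0.25   0.038]
lidB knob [ 0.444 -0.213  0.038]
small jar [ 0.458 -0.02   0.098]
large jar [0.643 0.006 0.128]
turq [0.478 0.148 0.038]
red [0.344 0.228 0.038]
salt [0.595 0.115 0.079]
mug [0.485 0.424 0.092]
tumbler [ 0.504 -0.448  0.135]
side jar [0.596 0.225 0.085]
side lidS [0.454 0.268 0.038]
side lidA [ 0.614 -0.239  0.038]
side lidB [ 0.436 -0.202  0.038]
```

View pics/c.png

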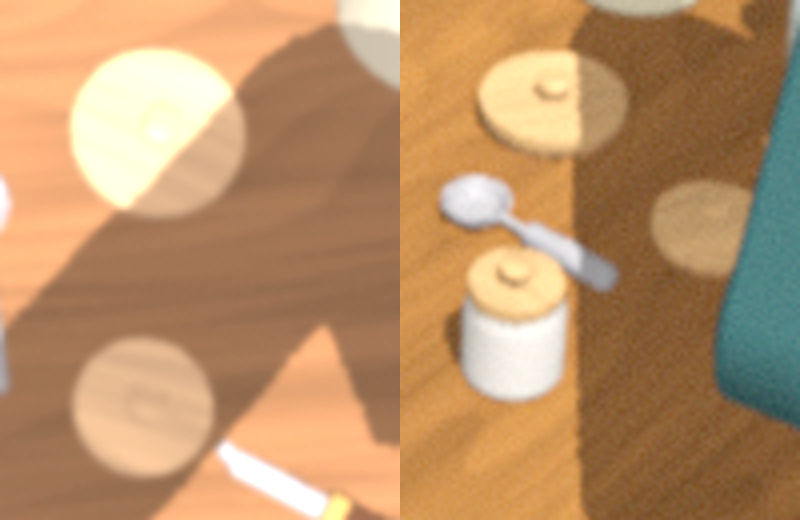

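The lid at (405,262) is about 35 px across, against 44 px for the one at (409,192) and 26 px for the small one, so it is the medium lid. The two views disagree by 1–2 cm, so I check both cameras against the known gripper position and refit the discs.

Run:
```python
from h import *
import pickle
t=pickle.load(open("top.pkl","rb")); s=pickle.load(open("side.pkl","rb"))
for n,c in (("top",t),("side",s)):
    print(n,K(c).round(1).tolist(),proj(c,[[.1965,-.5664,.222],[.1965,-.5664,.302],[0,0,0]]).round(1).tolist())
    im=c["img"].copy()
    hsv=cv2.cvtColor(im,cv2.COLOR_RGB2HSV)
    for nm,lo,hi in (("red",(0,200,90),(6,255,255)),("turq",(82,120,60),(98,255,255))):
        m=cv2.inRange(hsv,lo,hi); 
        if nm=="turq": m=cv2.inRange(hsv,(85,200,120),(95,255,255))
        k,l,st,ce=cv2.connectedComponentsWithStats(m); i=1+np.argmax(st[1:,4]); print(nm,st[i],ce[i].round(1),ray(c,ce[i],.018).round(3))
def two(a,b):
    M=[];v=[]
    A=np.zeros((3,3));B=np.zeros(3)
    for c,uv in((t,a),(s,b)):
        o=np.array(c["xyz"]);d=ray(c,uv,0)-o;d/=np.linalg.norm(d);P=np.eye(3)-np.outer(d,d);A+=P;B+=P@o
    return np.linalg.solve(A,B).round(3)
print(two((212,270),(262,322)),two((409.5,190.5),(347.5,201)),two((406.5,260.5),(389,233)),two((307,178),(280,212)),two((326,257),(338,248)))
a=cv2.resize(t["img"][170:300,170:290],None,fx=4,fy=4)[:,:,::-1]; b=cv2.resize(s["img"][245:345,205:300],None,fx=4,fy=4)[:,:,::-1]
b=np.vstack([b,np.zeros((120,380,3),np.uint8)]); o=np.hstack([a,b])[:, :800]; cv2.imwrite("pics/d.png",o)
```

```text
top [[467.6, 0.0, 316.9], [0.0, 467.6, 238.0], [0.0, 0.0, 1.0]] [[616.6, 347.8], [643.7, 347.3], [336.6, 461.2]]Traceback (most recent call last):
  File "<stdin>", line 11, in <module>
    return _wrapfunc(a, 'argmax', axis=axis, out=out, **kwds)
    return bound(*args, **kwds)
ValueError: attempt to get argmax of an empty sequence
```

Run:
```python
from h import *
import pickle
t=pickle.load(open("top.pkl","rb")); s=pickle.load(open("side.pkl","rb"))
for n,c in (("top",t),("side",s)):
    print(n,proj(c,[[.1965,-.5664,.222],[.1965,-.5664,.302],[0,0,0]]).round(1).tolist())
    hsv=cv2.cvtColor(c["img"],cv2.COLOR_RGB2HSV)
    for nm,lo,hi in (("red",(0,215,120),(3,255,255)),("turq",(85,190,120),(95,255,255))):
        m=cv2.inRange(hsv,lo,hi)|(cv2.inRange(hsv,(177,215,120),(180,255,255)) if nm=="red" else 0)
        k,l,st,ce=cv2.connectedComponentsWithStats(m)
        if k>1: i=1+np.argmax(st[1:,4]); print(nm,st[i],ce[i].round(1),ray(c,ce[i],.018).round(3))
def two(a,b):
    A=np.zeros((3,3));B=np.zeros(3)
    for c,uv in((t,a),(s,b)):
        o=np.array(c["xyz"]);d=ray(c,uv,0)-o;d/=np.linalg.norm(d);P=np.eye(3)-np.outer(d,d);A+=P;B+=P@o
    return np.linalg.solve(A,B).round(3)
print(two((212,270),(262,322)),two((409.5,190.5),(347.5,201)),two((406.5,260.5),(389,233)),two((307,178),(280,212)),two((326,257),(338,248)))
a=cv2.resize(t["img"][170:300,170:270],None,fx=4,fy=4)[:,:,::-1]; b=cv2.resize(s["img"][245:345,205:300],None,fx=4,fy=4)[:,:,::-1]
b=np.vstack([b,np.zeros((120,380,3),np.uint8)]); cv2.imwrite("pics/d.png",np.hstack([a,b]))
```

```text
top [[616.6, 347.8], [643.7, 347.3], [336.6, 461.2]]
side [[543.5, 158.9], [551.2, 133.6], [485.0, 371.1]]
red [293 336  26  23 454] [305.8 346.9] [0.338 0.24  0.018]
turq [276 290  24  20 359] [287.7 299. ] [0.476 0.159 0.018]
[0.466 0.258 0.021] [ 0.624 -0.251  0.025] [ 0.444 -0.219  0.023] [0.65  0.007 0.115] [ 0.463 -0.019  0.082]
```

View pics/d.png

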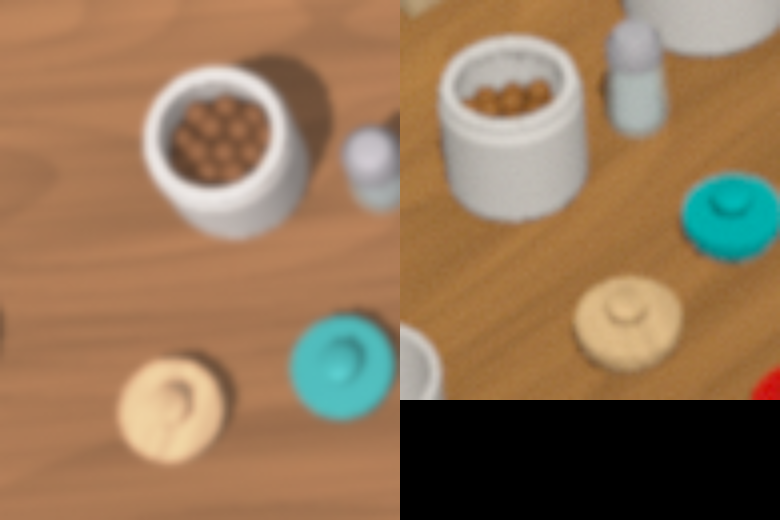

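The jar mouth is near (0.61, 0.21) and the medium lid near (0.444, -0.215). I'll rise, move over towards the jar while staying high, and check with the wrist camera.

Emit:
step_arm(claw=[1, 1, 1, 1, 1, 1, 1, 1, 1, 1, 1, 1], delta_pos=[[0, 0, -0.13], [0, 0, -0.13], [0.107, -0.1, 0], [0.107, -0.1, 0], [0.107, -0.1, 0], [0.107, -0.1, 0], [0.107, -0.1, 0], [0.107, -0.1, 0], [0.107, -0.1, 0], [0.107, -0.1, 0], [0.107, -0.1, 0], [0.107, -0.1, 0]], turn=[0, 0, 0, 0, 0, 0, 0, 0, 0, 0, 0, 0])

```text
time_s: 1.3
position: [0.4018, -0.1764, 0.3805]
ee_rot: [-0.0, 0.986, 0.166, -0.0]
force: [0.4, -0.4, -0.2]
finger_gap: 0.0877
finger_force: 0.0
```

Emit:
step_arm(claw=[1, 1, 1, 1, 1, 1, 1, 1, 1, 1, 1, 1], delta_pos=[[0.107, -0.1, 0], [0.107, -0.1, 0], [0.107, -0.1, 0], [0.107, -0.1, 0], [0.107, -0.1, 0], [0.107, -0.1, 0], [0.107, -0.1, 0], [0.107, -0.1, 0], [0.107, -0.1, 0], [0.107, -0.1, 0], [0, 0, 0], [0, 0, 0]], turn=[0, 0, 0, 0, 0, 0, 0, 0, 0, 0, 0, 0])

```text
time_s: 2.5
position: [0.6063, 0.2109, 0.3797]
ee_rot: [0.0, 0.986, 0.167, -0.001]
force: [-0.5, 0.2, 0.6]
finger_gap: 0.0879
finger_force: 0.0
```

Run:
```python
from h import *
import pickle
s=env.read_state();p=np.array(s["position"]);print(s["time_s"],p,s["ee_rot"],s["joint_pos"])
tip=p-[0,0,.08]
ims=[]
for n in ["wrist","side","top"]:
    c=eyes.get_image(n); pickle.dump(c,open(f"{n}2.pkl","wb")); print(n,np.array(c["xyz"]).round(3),proj(c,[tip,[.61,.21,.085]]).round(1).tolist())
    ims.append(c["img"][:,:,::-1])
    if n=="wrist": cv2.imwrite("pics/w2.png",ims[0])
q=proj(pickle.load(open("side2.pkl","rb")),[tip])[0].astype(int);x,y=q
a=cv2.resize(ims[1][max(0,y-75):y+75,max(0,x-100):x+100],(400,300)); 
x2,y2=proj(pickle.load(open("top2.pkl","rb")),[tip])[0].astype(int)
b=cv2.resize(ims[2][max(0,y2-75):y2+75,max(0,x2-100):x2+100],(400,300))
cv2.imwrite("pics/f.png",np.hstack([a,b]));print(x,y,x2,y2)
```

```text
2.5 [0.6062544  0.21090284 0.37965655] [ 2.38478364e-04  9.85955074e-01  1.67007700e-01 -9.81320816e-04] [ 2.27406904e-01  3.66462942e-01  1.30694305e+00 -3.61005948e-04
  1.47017424e+00  1.46265176e+00]
wrist [0.676 0.235 0.46 ] [[317.5, 294.0], [319.8, 211.7]]
side [-0.272  0.897  1.114] [[228.9, 196.2], [234.8, 264.5]]
top [0.25  0.02  1.153] [[202.2, 173.5], [223.9, 205.0]]
228 196 202 173
```

View pics/w2.png

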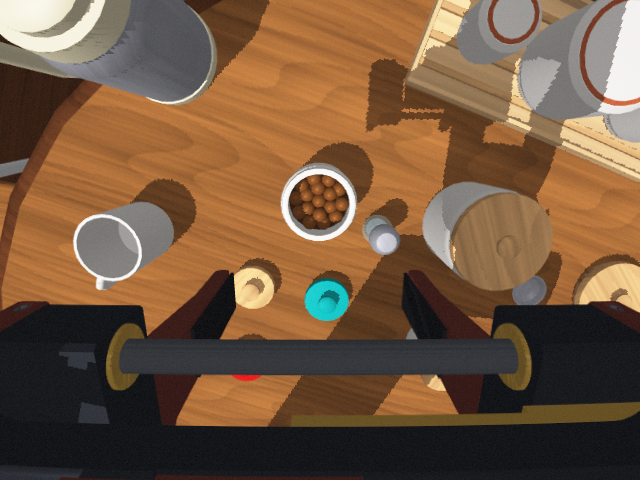

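View pics/f.png

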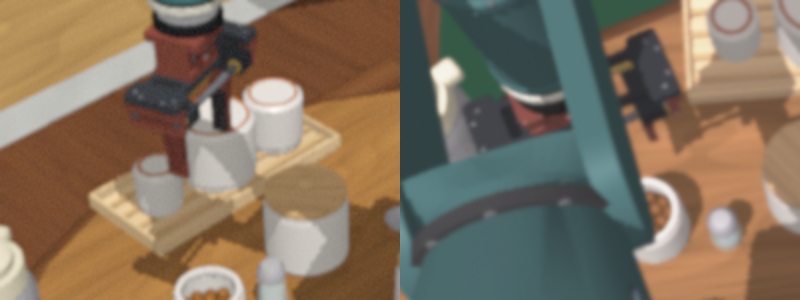

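The wrist view shows the rim centre at about (319,203). The projected tips match the side and wrist images, so I trust those two cameras over the top one. I cast rays from them.

Run:
```python
from h import *
import pickle
w=pickle.load(open("wrist2.pkl","rb"));s=pickle.load(open("side.pkl","rb"));t=pickle.load(open("top.pkl","rb"))
hsv=cv2.cvtColor(w["img"],cv2.COLOR_RGB2HSV)
m=cv2.inRange(hsv,(0,0,205),(180,45,255))
k,l,st,ce=cv2.connectedComponentsWithStats(m)
for i in range(1,k):
    x,y,ww,h,a=st[i]
    if a>150 and 250<x+ww/2<380: 
        e=(x+(ww-1)/2,y+(h-1)/2); print(st[i],e,ray(w,e,.085).round(4))
print(ray(w,(319,203),.085),ray(s,(232.8,267.5),.085),ray(t,(224,204),.085))
A=np.zeros((3,3));B=np.zeros(3)
for c,uv in((w,(319,203)),(s,(232.8,267.5))):
    o=np.array(c["xyz"]);d=ray(c,uv,0)-o;d/=np.linalg.norm(d);P=np.eye(3)-np.outer(d,d);A+=P;B+=P@o
print(np.linalg.solve(A,B))
print("scale: rim px",m[200,250:390].nonzero()[0][[0,-1]]+250, proj(w,[ray(w,(319,203),.085)+[0,.045,0],ray(w,(319,203),.085)-[0,.045,0]]))
print("lid B side", ray(s,(388,233),.038),"S turq wrist",ray(w,(328,299),.038))
```

```text
[ 281  169   75   72 1214] (np.float64(318.0), np.float64(204.5)) [0.6172 0.2146 0.085 ]
[0.61913432 0.21412796 0.085     ] [0.60534287 0.2209328  0.085     ] [0.61250566 0.20974745 0.085     ]
[0.61682002 0.2128729  0.07184089]
scale: rim px [281 354] [[280.93381337 189.86116498]
 [356.31023638 215.91524952]]
lid B side [ 0.43638347 -0.20186152  0.038     ] S turq wrist [0.49080119 0.15616937 0.038     ]
```

Emit:
step_arm(claw=[0, 0, 0, 0, 0, 0, 0, 0], delta_pos=[[0.024, 0.001, 0], [0, 0, 0.115], [0, 0, 0.115], [0, 0, 0.115], [0, 0, 0.115], [0, 0, 0], [0, 0, 0], [0, 0, 0]], turn=[0, 0, 0, 0, 0, 0, 0, 0])

```text
time_s: 3.45
position: [0.6149, 0.2124, 0.245]
ee_rot: [-0.0, 0.986, 0.166, 0.002]
force: [0.3, 0.2, 0.7]
finger_gap: 0.0271
finger_force: 0.0
```

Run:
```python
from h import *
import pickle
s=env.read_state();p=np.array(s["position"]);print(s["time_s"],p,s["finger_gap"])
tip=p-[0,0,.08]; o=[]
for n in ["wrist","side"]:
    c=eyes.get_image(n); pickle.dump(c,open(f"{n}3.pkl","wb")); q=proj(c,[tip,[tip[0],tip[1],.085]]);print(n,q.round(1).tolist())
    im=c["img"][:,:,::-1].copy()
    if n=="wrist": o.append(cv2.resize(im,(400,300)))
    else:
        x,y=q[0].astype(int); print(x,y); o.append(cv2.resize(im[y-50:y+100,x-100:x+100],(400,300)))
    if n=="wrist":
        m=cv2.inRange(cv2.cvtColor(c["img"],cv2.COLOR_RGB2HSV),(0,0,205),(180,45,255))
        k,l,st,ce=cv2.connectedComponentsWithStats(m)
        for i in range(1,k):
            if st[i,4]>400: print(st[i])
cv2.imwrite("pics/g.png",np.hstack(o))
```

```text
3.45 [0.6149107  0.21239804 0.24503735] 0.02714197921638099
wrist [[317.5, 294.7], [317.8, 250.2]]
[261 192  36  83 876]
[352 215  21  58 538]
[293 283  52  15 401]
side [[230.4, 239.8], [232.8, 264.0]]
230 239
```

View pics/g.png

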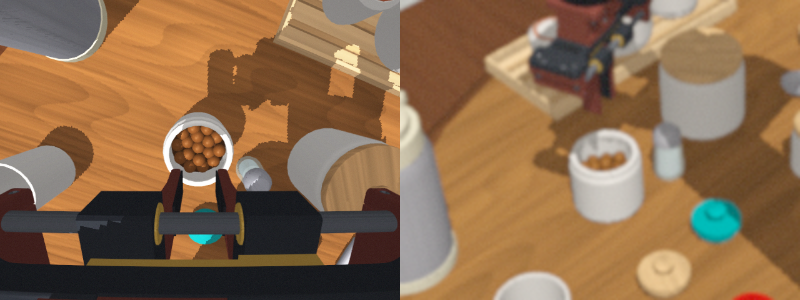

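The side view shows the tips nearly over the jar. In the wrist view the rim centre, about (317,238), is roughly 10 px beyond the projected (318,250). I'll fit the rim more precisely.

Run:
```python
from h import *
import pickle
for f,box in (("wrist3.pkl",(240,170,400,310)),("wrist2.pkl",(265,150,370,250)),("side.pkl",(205,245,260,300)),("top.pkl",(200,180,255,235))):
    c=pickle.load(open(f,"rb")); x0,y0,x1,y1=box
    hsv=cv2.cvtColor(c["img"][y0:y1,x0:x1],cv2.COLOR_RGB2HSV).astype(int)
    # hazelnuts: saturated dark brown -> centre of nuts; plus jar inner boundary
    m=((hsv[...,1]<70)&(hsv[...,2]>110)).astype(np.uint8)
    inv=1-m
    k,l,st,ce=cv2.connectedComponentsWithStats(inv)
    for i in range(1,k):
        x,y,w,h,a=st[i]
        if a>100 and x>0 and y>0 and x+w<x1-x0 and y+h<y1-y0:
            e=(x0+x+(w-1)/2,y0+y+(h-1)/2); print(f,"hole",e,w,h,[ray(c,e,z)[:2].round(4).tolist() for z in (.085,.055)])
    k,l,st,ce=cv2.connectedComponentsWithStats(m); i=1+np.argmax(st[1:,4])
    cs,_=cv2.findContours((l==i).astype(np.uint8),cv2.RETR_EXTERNAL,cv2.CHAIN_APPROX_NONE)
    P=np.array(max(cs,key=len))[:,0]
    P=P[P[:,1]<P[:,1].min()+0.45*np.ptp(P[:,1])] if "wrist" not in f else P
    e=cv2.fitEllipse(P.astype(np.float32)); ctr=(e[0][0]+x0,e[0][1]+y0); print(f,ctr,e[1],ray(c,ctr,.085).round(4))
```

```text
wrist3.pkl hole (np.float64(317.0), np.float64(238.5)) 87 76 [[0.6233, 0.2159], [0.6158, 0.2134]]
wrist3.pkl (316.93821716308594, 237.20514678955078) (109.35438537597656, 114.3761215209961) [0.6243 0.2163 0.085 ]
wrist2.pkl hole (np.float64(318.5), np.float64(201.5)) 60 56 [[0.6206, 0.2152], [0.6161, 0.2137]]
wrist2.pkl (318.50946044921875, 201.7115249633789) (74.9464111328125, 77.01091003417969) [0.6203 0.2151 0.085 ]
side.pkl hole (np.float64(231.5), np.float64(269.0)) 22 9 [[0.6036, 0.2268], [0.6291, 0.2072]]
side.pkl (232.4330768585205, 268.82020568847656) (30.55521583557129, 35.827117919921875) [0.6024 0.2247 0.085 ]
top.pkl hole (np.float64(224.0), np.float64(204.5)) 25 22 [[0.6113, 0.2098], [0.6214, 0.2151]]
top.pkl (225.0141372680664, 206.90444946289062) (38.841552734375, 42.03206253051758) [0.605  0.2077 0.085 ]
```

Emit:
step_arm(claw=[0, 0, 0, 0, 0, 0, 0, 0, 0, 0, 0, 0], delta_pos=[[0.008, 0, 0.07], [0, 0, 0.075], [0, 0, 0], [0, 0, 0], [0, 0, 0], [0, 0, 0], [0, 0, 0], [0, 0, 0], [0, 0, 0], [0, 0, 0], [0, 0, 0], [0, 0, 0]], turn=[0, 0, 0, 0, 0, 0, 0, 0, 0, 0, 0, 0])

```text
time_s: 4.75
position: [0.6157, 0.2132, 0.1991]
ee_rot: [-0.0, 0.986, 0.166, -0.0]
force: [-0.4, -0.4, 0.2]
finger_gap: 0.0005
finger_force: 0.0
```

Run:
```python
from h import *
p=np.array(env.read_state()["position"]);print(p);tip=p-[0,0,.08]
o=[]
for n in ["wrist","side"]:
    c=eyes.get_image(n);im=c["img"][:,:,::-1]
    q=proj(c,[tip])[0];x,y=q.astype(int);print(n,q)
    o.append(cv2.resize(im[y-110:y+40,x-100:x+100],(400,300)) if n=="wrist" else cv2.resize(im[y-35:y+40,x-50:x+50],(400,300),interpolation=cv2.INTER_CUBIC))
cv2.imwrite("pics/h.png",np.hstack(o))
```

```text
[0.6156928  0.21324319 0.1991179 ]
wrist [317.55003965 294.20453704]
side [231.33258109 253.91017553]
```

View pics/h.png

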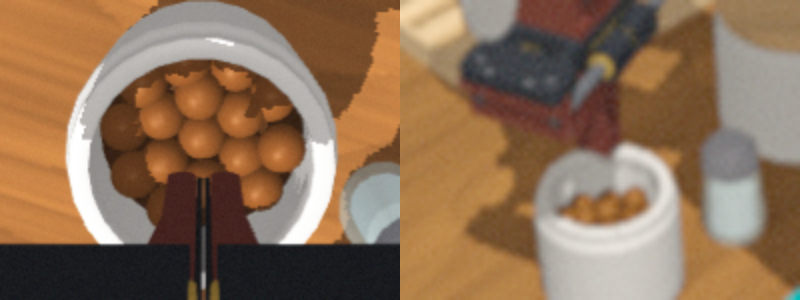

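Both views put the tips over the mouth to within a few mm. I'll nudge 3 mm and hold.

Emit:
step_arm(claw=[0, 0, 0, 0, 0, 0, 0, 0, 0, 0, 0, 0], delta_pos=[[0.01, 0, 0], [0, 0, 0], [0, 0, 0], [0, 0, 0], [0, 0, 0], [0, 0, 0], [0, 0, 0], [0, 0, 0], [0, 0, 0], [0, 0, 0], [0, 0, 0], [0, 0, 0]], turn=[0, 0, 0, 0, 0, 0, 0, 0, 0, 0, 0, 0])

```text
time_s: 6.05
position: [0.6186, 0.2142, 0.1992]
ee_rot: [-0.0, 0.986, 0.166, 0.0]
force: [-0.2, 0.6, 0.5]
finger_gap: 0.0005
finger_force: 0.0
```

Emit:
step_arm(claw=[0, 0, 0, 0, 0, 0, 0, 0, 0, 0, 0, 0], delta_pos=[[0, 0, 0], [0, 0, 0], [0, 0, 0], [0, 0, 0], [0, 0, 0], [0, 0, 0], [0, 0, 0], [0, 0, 0], [0, 0, 0], [0, 0, 0], [0, 0, 0], [0, 0, 0]], turn=[0, 0, 0, 0, 0, 0, 0, 0, 0, 0, 0, 0])

```text
time_s: 7.25
position: [0.6185, 0.2142, 0.1992]
ee_rot: [-0.0, 0.986, 0.166, -0.0]
force: [-0.1, -0.8, -0.8]
finger_gap: 0.0006
finger_force: 0.0
```

Emit:
step_arm(claw=[0, 0, 0, 0, 0, 0, 0, 0, 0, 0, 0, 0], delta_pos=[[0, 0, -0.12], [0, 0, -0.12], [0, 0, -0.12], [0, 0, -0.12], [0, 0, -0.12], [-0.093, 0.104, 0], [-0.093, 0.104, 0], [-0.093, 0.104, 0], [-0.093, 0.104, 0], [-0.093, 0.104, 0], [-0.093, 0.104, 0], [-0.093, 0.104, 0]], turn=[0, 0, 0, 0, 0, 0, 0, 0, 0, 0, 0, 0])

```text
time_s: 8.45
position: [0.5046, -0.0574, 0.3793]
ee_rot: [0.0, 0.986, 0.166, 0.0]
force: [0.2, -0.4, -0.6]
finger_gap: 0.0003
finger_force: 0.0
```

Emit:
step_arm(claw=[0, 0, 0, 0, 0, 0, 0, 0, 0, 0, 0], delta_pos=[[-0.093, 0.104, 0], [-0.093, 0.104, 0], [-0.093, 0.104, 0], [-0.093, 0.104, 0], [0, 0, 0], [0, 0, 0.12], [0, 0, 0.12], [0, 0, 0.12], [0, 0, 0.12], [0, 0, 0], [0, 0, 0]], turn=[0, 0, 0, 0, 0, 0, 0, 0, 0, 0, 0])

```text
time_s: 9.55
position: [0.4412, -0.21, 0.2354]
ee_rot: [-0.001, 0.986, 0.166, -0.0]
force: [-0.2, 0.2, 0.7]
finger_gap: 0.0001
finger_force: 0.0
```

Run:
```python
from h import *
import pickle
p=np.array(env.read_state()["position"]);print(p);tip=p-[0,0,.08]
o=[]
for n in ["wrist","side"]:
    c=eyes.get_image(n);im=c["img"][:,:,::-1]; pickle.dump(c,open(n+"4.pkl","wb"))
    q=proj(c,[tip,[tip[0],tip[1],.038]]);x,y=q[0].astype(int);print(n,q.round(1).tolist())
    o.append(cv2.resize(im,(400,300)) if n=="wrist" else cv2.resize(im[y-30:y+90,x-80:x+80],(400,300),interpolation=cv2.INTER_CUBIC))
cv2.imwrite("pics/i.png",np.hstack(o))
```

```text
[ 0.44120283 -0.21003683  0.23542231]
wrist [[317.8, 294.2], [318.2, 236.7]]
side [[392.5, 197.3], [388.4, 230.9]]
```

View pics/i.png

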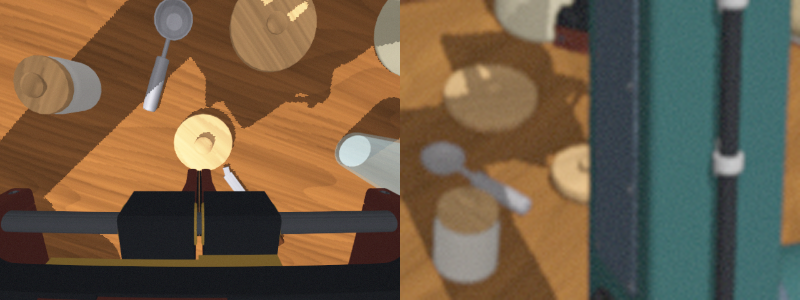

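The wrist view shows the lid disc centred at about (325,227) and 96 px wide, which matches the medium size. The projected point is (318,237), so I need a small correction in +x and -y.

Run:
```python
from h import *
import pickle
c=pickle.load(open("wrist4.pkl","rb"))
hsv=cv2.cvtColor(c["img"],cv2.COLOR_RGB2HSV)
m=cv2.inRange(hsv,(14,60,190),(35,150,255)); m[:,:265]=0;m[:,385:]=0;m[:175]=0;m[285:]=0
m=cv2.morphologyEx(m,cv2.MORPH_OPEN,np.ones((5,5)))
cs,_=cv2.findContours(m,cv2.RETR_EXTERNAL,cv2.CHAIN_APPROX_NONE)
h=cv2.convexHull(max(cs,key=cv2.contourArea)); e=cv2.fitEllipse(h);print(e,ray(c,e[0],.022).round(4),ray(c,(329,227),.038).round(4))
t=ray(c,e[0],.022)-env.read_state()["position"]; print("tool dxdy norm",[(t@[.9448,.328,0]/.3).round(3),(t@[.328,-.9448,0]/.3).round(3)])
d=[ray(c,(e[0][0]+s*e[1][1]/2,e[0][1]),.022) for s in(-1,1)];print(np.linalg.norm(d[1]-d[0]))
```

```text
((324.441650390625, 227.9370574951172), (90.7809066772461, 94.3616714477539), 89.15902709960938) [ 0.4468 -0.214   0.022 ] [ 0.4523 -0.2159  0.038 ]
tool dxdy norm [np.float64(0.011), np.float64(0.015)]
0.08503228915900571
```

The disc measures 85 mm, so it is the medium lid. I'll centre over it and descend to about 3.7 cm above the knob.

Emit:
step_arm(claw=[0, 0, 0, 0, 0, 0, 0], delta_pos=[[0.012, 0.016, 0], [0, 0, 0.09], [0, 0, 0.09], [0, 0, 0.085], [0, 0, 0], [0, 0, 0], [0, 0, 0]], turn=[0, 0, 0, 0, 0, 0, 0])

```text
time_s: 10.35
position: [0.4472, -0.2147, 0.1573]
ee_rot: [0.001, 0.986, 0.166, 0.001]
force: [-0.0, -0.1, -0.1]
finger_gap: 0.0008
finger_force: 0.0
```

Run:
```python
from h import *
p=np.array(env.read_state()["position"]);print(p);tip=p-[0,0,.08]
c=eyes.get_image("wrist");im=c["img"][:,:,::-1].copy()
q=proj(c,[[tip[0],tip[1],.038],[tip[0],tip[1],.022]]);print(q)
for u in q: cv2.circle(im,tuple(u.astype(int)),2,(255,0,0),-1)
cv2.imwrite("pics/j.png",cv2.resize(im[160:310,218:418],(400,300)))
```

```text
[ 0.44722599 -0.2146969   0.15732033]
[[317.24849408 268.53368232]
 [317.27029806 260.43443464]]
```

View pics/j.png

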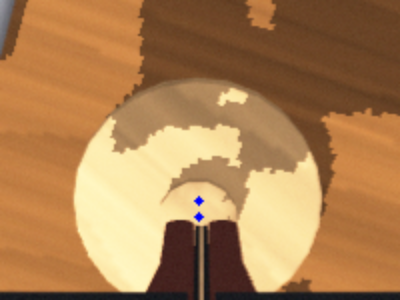

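The wrist view shows the knob (crop centre about (200,217)) coinciding with the projected pointing spot. Now the hold.

Emit:
step_arm(claw=[0, 0, 0, 0, 0, 0, 0, 0, 0, 0, 0, 0], delta_pos=[[0, 0, 0], [0, 0, 0], [0, 0, 0], [0, 0, 0], [0, 0, 0], [0, 0, 0], [0, 0, 0], [0, 0, 0], [0, 0, 0], [0, 0, 0], [0, 0, 0], [0, 0, 0]], turn=[0, 0, 0, 0, 0, 0, 0, 0, 0, 0, 0, 0])

```text
time_s: 11.6
position: [0.446, -0.2139, 0.1556]
ee_rot: [-0.0, 0.986, 0.166, -0.0]
force: [1.6, -0.5, 0.4]
finger_gap: 0.0002
finger_force: 0.0
```

Emit:
step_arm(claw=[0, 0, 0, 0, 0, 0, 0, 0, 0, 0, 0, 0], delta_pos=[[0, 0, 0], [0, 0, 0], [0, 0, 0], [0, 0, 0], [0, 0, 0], [0, 0, 0], [0, 0, 0], [0, 0, 0], [0, 0, 0], [0, 0, 0], [0, 0, 0], [0, 0, 0]], turn=[0, 0, 0, 0, 0, 0, 0, 0, 0, 0, 0, 0])

```text
time_s: 12.8
position: [0.446, -0.2139, 0.1556]
ee_rot: [-0.0, 0.986, 0.166, -0.0]
force: [-0.4, -0.9, -0.3]
finger_gap: 0.0004
finger_force: 0.0
```

Emit:
step_arm(claw=[0, 0, 0, 0, 0, 0, 0, 0, 0, 0, 0, 0], delta_pos=[[0, 0, -0.125], [0, 0, -0.125], [0, 0, -0.125], [0, 0, -0.125], [0, 0, -0.125], [0, 0, -0.125], [-0.106, 0.076, 0], [-0.106, 0.076, 0], [-0.106, 0.076, 0], [-0.106, 0.076, 0], [-0.106, 0.076, 0], [-0.106, 0.076, 0]], turn=[0, 0, 0, 0, 0, 0, 0, 0, 0, 0, 0, 0])

```text
time_s: 14.0
position: [0.3094, -0.4067, 0.3806]
ee_rot: [-0.0, 0.986, 0.166, 0.0]
force: [-0.2, -0.3, 0.8]
finger_gap: 0.0006
finger_force: 0.0
```

Emit:
step_arm(claw=[0, 0, 0, 0, 0, 0, 0, 0, 0], delta_pos=[[-0.106, 0.076, 0], [-0.106, 0.076, 0], [-0.106, 0.076, 0], [-0.106, 0.076, 0], [-0.106, 0.076, 0], [0, 0, 0], [0, 0, 0], [0, 0, 0], [0, 0, 0]], turn=[0, 0, 0, 0, 0, 0, 0, 0, 0])

```text
time_s: 14.9
position: [0.1985, -0.5644, 0.3807]
ee_rot: [-0.0, 0.986, 0.167, 0.0]
force: [-0.3, 0.4, 0.5]
finger_gap: 0.0004
finger_force: 0.0
```

```bash
python3 -c "
from station import env
s=env.read_state();print(s['time_s'],s['position'],max(abs(s['dq'])))
print(env.sign_off())"
```

```text
14.9 [ 0.19851873 -0.56439883  0.38069489] 0.0042583585092607415
the job is handed in; nothing more can be done
None
```

I pointed at the open jar's mouth and then the medium lid, over two seconds each, drew the hand back over 40 cm and handed the job in at 14.9 s; nothing was touched, and no verdict came back.

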